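# Pack the camera kit into its foam tray

### The job

Pack the camera kit from the desk into the foam tray: the two lenses, the flash and the spare battery each go into the pocket cut to their shape and size, right down on its floor, lenses standing glass up, flash and battery lying flat with the flash's lamp window and the battery's contacts up. Set the lenses down gently, do not drop or bang them into the foam. The drinking cup and the paper-clip tin only look similar: leave them standing where they are.

Things in the scene. Friction and masses are not known exactly. Their poses are not given: they have to be found in the camera images.
- zoom_lens: The large camera lens: a black cylinder 66 mm in diameter and 90 mm tall, two ribbed rings round its barrel, standing on its mount with the dark, slightly violet glass of the front element facing up; about 0.3 kg. Origin: centre of the underside; z up along its axis.
- prime_lens: The small camera lens: a black cylinder 48 mm in diameter and 44 mm tall with one ribbed ring, standing on its mount with its glass front (26 mm wide) facing up; about 0.13 kg. Origin: centre of the underside; z up along its axis.
- flash: A compact camera flash lying on its back: black block 78 mm long (x), 56 mm wide (y), 38 mm high (z), with a pale ribbed lamp window on top at its +x end (the head) and a small steel shoe at its -x end; about 0.2 kg. Origin: centre of the underside (to 1 mm); z up; yaw is any.
- battery: A spare camera battery lying flat: black block 52 mm long (x), 36 mm wide (y), 22 mm high (z), grey label on top and four small brass contacts at its +x end; about 0.08 kg. Origin: centre of the underside; z up; yaw is any.
- insert_zoom: Fixed block of dense grey foam, 110 x 110 x 46 mm high, one of four that fill the black tray two by two (order varies; all turned as the tray is, up to 20 degrees; tops 52 mm above the desk, tray rim 2 mm lower). This one has the large round pocket, 82 mm in diameter and 36 mm deep: its floor is 10 mm above this origin. Origin: centre of its underside (6 mm above the desk), below the pocket's middle; z up.
- insert_prime: Fixed block of dense grey foam, 110 x 110 x 46 mm high, one of four that fill the black tray two by two (order varies; all turned as the tray is, up to 20 degrees; tops 52 mm above the desk, tray rim 2 mm lower). This one has the small round pocket, 64 mm in diameter and 22 mm deep: its floor is 24 mm above this origin. Origin: centre of its underside (6 mm above the desk), below the pocket's middle; z up.
- insert_flash: Fixed block of dense grey foam, 110 x 110 x 46 mm high, one of four that fill the black tray two by two (order varies; all turned as the tray is, up to 20 degrees; tops 52 mm above the desk, tray rim 2 mm lower). This one has the large oblong pocket, 96 mm along its x, 72 mm along its y and 18 mm deep: its floor is 28 mm above this origin. Origin: centre of its underside (6 mm above the desk), below the pocket's middle; z up.
- insert_battery: Fixed block of dense grey foam, 110 x 110 x 46 mm high, one of four that fill the black tray two by two (order varies; all turned as the tray is, up to 20 degrees; tops 52 mm above the desk, tray rim 2 mm lower). This one has the small oblong pocket, 66 mm along its x, 50 mm along its y and 10 mm deep: its floor is 36 mm above this origin. Origin: centre of its underside (6 mm above the desk), below the pocket's middle; z up.
- travel_cup: Not part of the kit: a black drinking cup without handle or lid, 66 mm in diameter and 84 mm tall, smooth outside, open at the top (one looks down into it to a steel bottom); loose. Origin: centre of the underside; z up.
- clip_tin: Not part of the kit: a round paper-clip tin 50 mm in diameter and 42 mm tall, dark steel below with a plain flat black lid; loose. Origin: centre of the underside; z up.
There are look-alikes about, which are no part of the job. What is shaped like the zoom_lens but turquoise or yellow is not meant. What is shaped like the flash but blue is not meant.

How it is judged (in metres and radians):
At the end, for the whole second after the job is handed in: Both lenses, flash and battery each in the pocket of their own foam block: within 15 mm of its middle sideways, underside less than 4 mm above its floor, within 7 degrees of upright, at rest. Cup and tin upright, within 25 mm of where they stood (horizontal distance between zoom_lens and insert_zoom below 0.015 m and z of zoom_lens in the frame of insert_zoom below 0.014 m and angle between each of zoom_lens, prime_lens, flash, battery's own z axis and vertical below 0.12 rad and linear speed of each of zoom_lens, prime_lens, flash, battery below 0.02 m/s and horizontal distance between prime_lens and insert_prime below 0.015 m and z of prime_lens in the frame of insert_prime below 0.028 m and horizontal distance between flash and insert_flash below 0.015 m and z of flash in the frame of insert_flash below 0.032 m and horizontal distance between battery and insert_battery below 0.015 m and z of battery in the frame of insert_battery below 0.04 m and distance of each of travel_cup, clip_tin from where it was at the start of the episode below 0.025 m and angle between each of travel_cup, clip_tin's own z axis and vertical below 0.15 rad); the robot touches nothing.
It fails at once if the travel cup is moved more than 25 mm, lifted or tipped (distance of travel_cup from where it was at the start of the episode above 0.025 m or angle between travel_cup's own z axis and vertical above 0.3 rad).
It fails at once if the clip tin is moved more than 25 mm, lifted or tipped (distance of clip_tin from where it was at the start of the episode above 0.025 m or angle between clip_tin's own z axis and vertical above 0.3 rad).
It fails at once if a lens is banged into the foam (more than 80 N) (contact force between any of zoom_lens, prime_lens and insert_zoom above 80 N or contact force between any of zoom_lens, prime_lens and insert_prime above 80 N or contact force between any of zoom_lens, prime_lens and insert_flash above 80 N or contact force between any of zoom_lens, prime_lens and insert_battery above 80 N).
It fails at once if a lens is dropped from more than about 20 mm ((contact force between zoom_lens and anything else below 0.02 N and linear speed of zoom_lens above 0.63 m/s) or (contact force between prime_lens and anything else below 0.02 N and linear speed of prime_lens above 0.63 m/s)).
It also fails if it takes over 125 s, if anything falls off the work surface, if the arm or the gripper's body presses on something with over 40 N, if the wrist force passes 120 N, or if a joint passes its speed limit or range.

### The arm

A 6-joint arm with a two-finger parallel gripper is mounted at the origin on the work surface. World frame = base frame: x ahead of the robot, y to its left, z up, the work surface at z = 0. Lengths are in m, angles in degrees, forces in N, time in s.
With the tool pointing down it reaches from about 0.3 to 0.825 m from the base axis. Payload 5.4 kg.
Tool frame: the origin (TCP) lies on the centre line of the jaws, within the pads' length; the fingertips stand 14 mm ahead of it and the grasp point (between the pads) lies 5 mm behind it; z points along the fingers, y is the line along which they close (so a half turn about z gives the same grasp; the last joint's range is limited). The gripper opens to 92 mm and grips with 3 to 60 N. Pads are 20 mm wide; open, the fingers measure 128 mm over their backs; the gripper's body (75 mm by 189 mm) begins 69 mm behind the grasp point.
Start: joints at [57.806, 9.076, 91.501, -0, 79.423, -12.038], TCP at [0.198, 0.54, 0.229] pointing down, gripper open.
Joint ranges: [-166.64, 166.64], [-54.1, 131.32], [10.49, 154.53], [-73.88, 253.88], [9.74, 151.15], [-171.62, 171.62]. Speed limits (degrees/s): [147.25, 147.25, 180, 180, 180, 180].

### API

Orientations are given as [roll, pitch, yaw] about the fixed x, y, z axes, in that order (R = Rz(yaw) Ry(pitch) Rx(roll)).
In Python, from rig import * gives the robot as it stands. The module is installed in compiled form; this text tells all that it offers.
- The arm moves only by the tool arm_command, never from a script. Its argument "rows" is one flat list of numbers, 7 for each row, row after row: the shift along the tool's x, y, z normalised to -1 to 1, where 1 is 400 mm, then the turn, a rotation vector about the tool's x, y, z normalised to -1 to 1, where 1 is 45 degrees, then the opening, from -1 (shut) to 1 (fully open). A call has exactly 8 rows; each row is the pose to reach, as a shift and turn from the pose commanded when the call began, along the tool's axes at that moment; what a row does not reach only later rows make up. A row lasts 1/10 s, in which the tool goes at most 50 mm and 8.59 degrees, less where a joint would pass 70% of its speed; a pose out of reach is approached as far as the arm can. A call with a number of a shift or a turn outside -1 to 1 is refused whole. A call with a gripper value outside its range is refused whole. The fingers move at their own pace and stop on an object; "grip_force" is the grip in N (left out, the last holds). Time passes only in rows, so rows that repeat a pose let the fingers close, or fill a call up. It gives the time, the measured TCP pose, the force, the opening and the grip force at its end, in the units of the state.
- get_state(): the state, without advancing time (a new reading comes with each control period).
- snapshot(name): name is "side" or "top" or "wrist"; returns the picture (384x512x3 uint8, red, green, blue); there is no depth.
- camera_info(name): a dict with "fx", "fy", "cx", "cy" (pixels), "xyz" and "rotation" of the camera in the world. Camera axes: x right, y up, looking along -z (the intrinsics and any distortion apply to the point x, -y, -z); pixel columns grow to the right and rows downward; lengths in m; the calibration is good to about 2 mm. A picture is of the moment at which its call begins: read the wrist's pose just before it. camera_info takes no time and is no camera call; for the wrist camera it gives the pose at the moment of the call.
- close_job(): hands the job in; it is judged then, once.
Trained networks look in the newest picture that a camera, given by its name, has taken for a name from the list of things; names that differ only in an ending like _2 or _b are one class to them, and where a whole thing is asked for, a point or a joint stands for the part that bears it (a point fixed in the world has none). Each returns a list of dicts, best first, with "conf" (0 to 1); they miss things now and then, are a little off and sometimes report something else, mostly with a low value. They report only what shows in the picture. A call takes as long as a camera call. They do not tell look-alikes from the thing itself.
- recognise(camera, name): "pixel" ([column, row] in pixels, amid what is visible of it).
- regions_of(camera, name): "pixels" (384x512 bool, what is visible of it) and "pixel" ([column, row] in pixels, amid what is visible of it).
- place_of(camera, name): "pixel" ([column, row] in pixels: a listed point, or the origin of a listed thing).
The state is a dict: "time_s": time; "joints": joint angles; "joint_velocities": joint speeds; "tau": joint torques, N m; "tool_pos": TCP position; "ee_rot": TCP orientation; "wrist_force": force on the tool from outside, world axes, zero at the start; "moment": the same for the moment, N m; "opening": finger opening in m; "gripper_force": force on a finger pad.
Only numpy, scipy, OpenCV 4.12 (cv2) and the standard library are available. Lean on these libraries where they do the work, as an engineer would, in place of code of your own. Each camera call takes 0.05 s, during which the arm holds its last target. There are 200 camera calls.

## Working session

There is one attempt and no reset: what is moved stays moved. The work goes in short steps, Python scripts to look and compute and a tool call to move; the robot and the scene stay as the last step left them, time stands still between calls to the robot, and variables do not carry over. Pictures are saved under pics/ and viewed, at most 16 in all, crops included, and the job is handed in when it is done.

Besides the shell and the picture viewer there is one more tool, called after "Emit:" by a JSON object that holds its "fn" and its "kwargs". arm_command: Moves the arm, as the interface text tells. Its arguments: {"type":"object","properties":{"rows":{"type":"array"},"grip_force":{"type":"number"}},"required":["rows"]}

```bash
mkdir -p pics; cat > h.py <<'E'
from rig import *
import numpy as np, cv2
from scipy.spatial.transform import Rotation as R
def save(n,name):
    im=snapshot(n); cv2.imwrite(f'pics/{name}.png',im[:,:,::-1]); return im
def ray(ci,px):
    d=np.array([(px[0]-ci['cx'])/ci['fx'],-(px[1]-ci['cy'])/ci['fy'],-1.])
    return np.array(ci['xyz']),np.array(ci['rotation']).reshape(3,3)@d
def at(ci,px,z):
    o,d=ray(ci,px); return o+d*(z-o[2])/d[2]
def proj(ci,p):
    q=np.array(ci['rotation']).reshape(3,3).T@(np.array(p)-ci['xyz'])
    return [ci['cx']+ci['fx']*q[0]/-q[2],ci['cy']-ci['fy']*q[1]/-q[2]]
E
python3 - <<'E'
from h import *
np.set_printoptions(precision=3,suppress=True)
s=get_state();print(s)
for n in('top','side','wrist'):
    print(n,camera_info(n)); 
save('top','top0');save('side','side0')
T=camera_info('top')
for n in ['zoom_lens','prime_lens','flash','battery','insert_zoom','insert_prime','insert_flash','insert_battery','travel_cup','clip_tin']:
    for r in place_of('top',n): print(n,np.round(r['pixel'],1),round(r['conf'],2),at(T,r['pixel'],0.006 if 'insert' in n else 0))
E
```

```text
{'time_s': 0.0, 'joints': array([ 57.807,   9.112,  91.572,   0.001,  79.425, -12.039]), 'joint_velocities': array([-0.124, -0.025,  0.082, -0.13 ,  0.088,  0.029]), 'tau': array([ -0.   , -38.558, -32.211,   0.07 ,   0.038,  -0.   ]), 'tool_pos': array([0.198, 0.539, 0.228]), 'ee_rot': array([-179.894,   -0.023,  159.846]), 'wrist_force': array([-0.589,  0.444, -0.189]), 'moment': array([ 0.033, -0.032, -0.018]), 'gripper_force': 0.0, 'opening': 0.09194395886899827}
top {'fx': 454.59616418233315, 'fy': 454.59616418233315, 'cx': 249.0517564773369, 'cy': 193.30441671574889, 'xyz': array([ 0.381, -0.026,  1.206]), 'rotation': array([  7.477,  -0.535, -88.852])}
side {'fx': 348.39965232022956, 'fy': 348.39965232022956, 'cx': 255.8319592831203, 'cy': 194.7168746868915, 'xyz': array([0.256, 0.507, 0.574]), 'rotation': array([  49.144,    0.922, -157.064])}
wrist {'fx': 292.5143000670613, 'fy': 292.5143000670613, 'cx': 253.15175093226688, 'cy': 192.17658004329465, 'xyz': array([0.135, 0.564, 0.384]), 'rotation': array([-13.913,   0.13 ,  69.807])}Traceback (most recent call last):
  File "<stdin>", line 9, in <module>
  File "h.py", line 10, in at
    o,d=ray(ci,px); return o+d*(z-o[2])/d[2]
        ~~~^^^^^^^
  File "h.py", line 8, in ray
    return np.array(ci['xyz']),np.array(ci['rotation']).reshape(3,3)@d
                               ~~~~~~~~~~~~~~~~~~~~~~~~~~~~~~~~^^^^^
ValueError: cannot reshape array of size 3 into shape (3,3)
```

```bash
sed -i "s/np.array(ci\['rotation'\]).reshape(3,3)/RM(ci)/" h.py; sed -i "s/^def save/def RM(ci): return R.from_euler('xyz',ci['rotation'],degrees=True).as_matrix()\ndef save/" h.py
python3 - <<'E'
from h import *
np.set_printoptions(precision=3,suppress=True)
T=camera_info('top');save('top','top1')
for n in ['zoom_lens','prime_lens','flash','battery','insert_zoom','insert_prime','insert_flash','insert_battery','travel_cup','clip_tin']:
    for r in place_of('top',n): print(n,np.round(r['pixel'],1),round(r['conf'],2),at(T,r['pixel'],0.006 if 'insert' in n else 0))
E
```

```text
zoom_lens [322.  280.3] 0.97 [ 0.315 -0.229  0.   ]
zoom_lens [291.7 224. ] 0.93 [ 0.46  -0.149  0.   ]
zoom_lens [280.9 262.8] 0.86 [ 0.358 -0.122  0.   ]
zoom_lens [168.5 186.8] 0.23 [0.553 0.182 0.   ]
prime_lens [299.2 178.5] 0.85 [ 0.583 -0.168  0.   ]
flash [247.2 172.6] 0.8 [ 0.596 -0.028  0.   ]
flash [295.6 130.3] 0.74 [ 0.716 -0.158  0.   ]
flash [231.  128.1] 0.68 [0.718 0.019 0.   ]
battery [245.6 224.4] 0.75 [ 0.457 -0.027  0.   ]
insert_zoom [113.6 212.1] 0.61 [0.481 0.322 0.006]
insert_prime [158.1 221.4] 0.73 [0.459 0.204 0.006]
insert_prime [296.4 175.8] 0.17 [ 0.589 -0.16   0.006]
insert_flash [169.5 183.9] 0.86 [0.56  0.178 0.006]
insert_flash [390.5 224.5] 0.7 [ 0.464 -0.41   0.006]
insert_battery [130.3 169.4] 0.71 [0.597 0.285 0.006]
travel_cup [389.6 225.7] 0.68 [ 0.461 -0.41   0.   ]
clip_tin [343.3 178.1] 0.67 [ 0.587 -0.287  0.   ]
```

View pics/top0.png

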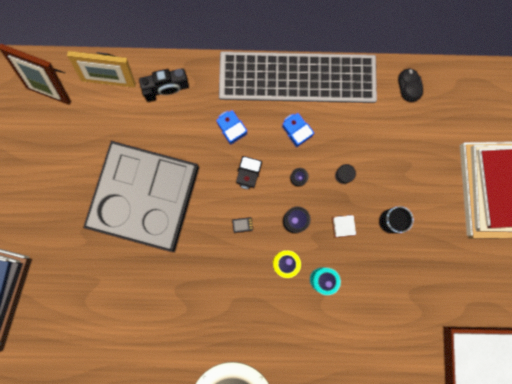

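View pics/side0.png

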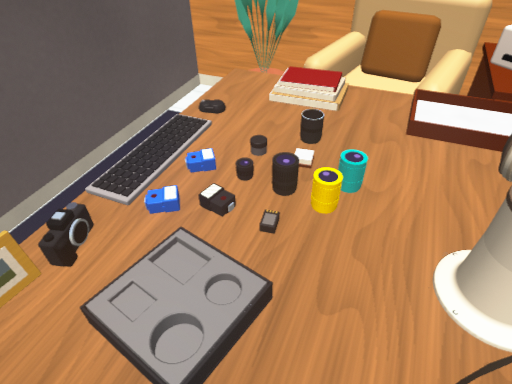

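```bash
cat >> h.py <<'E'
def plan(wps,start=None):
    """wps: (x,y,z,yaw,open_m[,note]); prints the row of each, chained from the pose before"""
    s=get_state()
    p,r=(np.array(s['tool_pos']),R.from_euler('xyz',s['ee_rot'],degrees=True)) if start is None else start
    for w in wps:
        y=w[3]; cur=r.as_euler('xyz',degrees=True)[2]
        y=cur+(y-cur+180)%360-180
        q=R.from_euler('xyz',[180,0,y],degrees=True)
        d=r.inv().apply(np.array(w[:3])-p)/.4
        t=np.degrees((r.inv()*q).as_rotvec())/45
        n=max(np.linalg.norm(d)*8,np.linalg.norm(t)*45/8.59)
        print(np.round([*d,*t,w[4]/.046-1],3).tolist(),'rows needed %.1f'%n)
        p,r=np.array(w[:3]),q
E
python3 -c "
from h import *
plan([(.45,.25,.35,164,.092)])"
```

```text
[-0.841, -0.463, -0.303, 0.0, 0.0, -0.092, 1.0] rows needed 8.1
```

Emit:
{"fn": "arm_command", "kwargs": {"rows": [-0.84, -0.463, -0.3, 0, 0, -0.092, 1, -0.84, -0.463, -0.3, 0, 0, -0.092, 1, -0.84, -0.463, -0.3, 0, 0, -0.092, 1, -0.84, -0.463, -0.3, 0, 0, -0.092, 1, -0.84, -0.463, -0.3, 0, 0, -0.092, 1, -0.84, -0.463, -0.3, 0, 0, -0.092, 1, -0.84, -0.463, -0.3, 0, 0, -0.092, 1, -0.84, -0.463, -0.3, 0, 0, -0.092, 1], "grip_force": 20}}

```text
time_s: 1.5
tool_pos: [0.4495, 0.2499, 0.3489]
ee_rot: [180.0, 0.0, 164.0]
wrist_force: [1.2, 0.8, -0.2]
opening: 0.0919
gripper_force: 0.0
```

```bash
python3 - <<'E'
from h import *
np.set_printoptions(precision=3,suppress=True)
s=get_state();print(s['time_s'],s['tool_pos'],s['ee_rot'])
T=camera_info('wrist');save('wrist','w1');print(T)
for n in ['insert_zoom','insert_prime','insert_flash','insert_battery']:
    for r in place_of('wrist',n): print(n,np.round(r['pixel'],1),round(r['conf'],2),at(T,r['pixel'],0.006))
E
```

```text
1.5 [0.449 0.25  0.349] [179.969   0.034 163.983]
{'fx': 292.5143000670613, 'fy': 292.5143000670613, 'cx': 253.15175093226688, 'cy': 192.17658004329465, 'xyz': array([0.385, 0.269, 0.506]), 'rotation': array([-13.967,  -0.004,  73.944])}
insert_zoom [293.6 165.2] 0.68 [0.478 0.315 0.006]
insert_prime [228.7 170.6] 0.77 [0.456 0.205 0.006]
insert_flash [232.  232.3] 0.91 [0.566 0.177 0.006]
insert_battery [295.4 227.5] 0.78 [0.589 0.29  0.006]
```

View pics/w1.png

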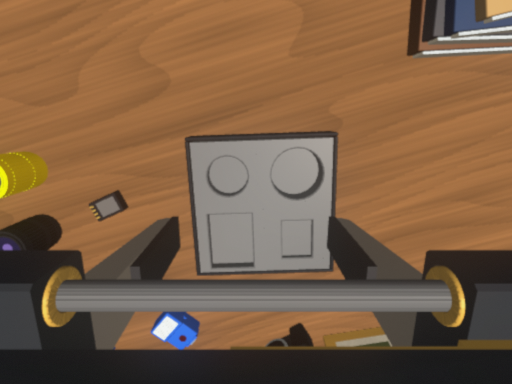

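```bash
python3 - <<'E'
from h import *
np.set_printoptions(precision=4,suppress=True)
for cam,f in (('top','top1'),('wrist','w1')):
    im=cv2.imread(f'pics/{f}.png'); hsv=cv2.cvtColor(im,cv2.COLOR_BGR2HSV)
    m=((hsv[...,1]<40)&(hsv[...,2]>75)&(hsv[...,2]<190)).astype(np.uint8)
    n,l,st,c=cv2.connectedComponentsWithStats(m)
    tgt=(141,195) if cam=='top' else (262,200)
    k=l[tgt[1],tgt[0]]; print(cam,st[k])
    cs,_=cv2.findContours((l==k).astype(np.uint8),cv2.RETR_EXTERNAL,cv2.CHAIN_APPROX_NONE)
    ct=max(cs,key=cv2.contourArea)
    ci=camera_info(cam)
    P=np.array([at(ci,p[0],.052)[:2] for p in ct],np.float32)
    r=cv2.minAreaRect((P*1000).astype(np.float32)); print(r); print(cv2.boxPoints(r))
E
```

```text
top [  85  143  110  106 6626]
((523.6448974609375, 243.8707275390625), (226.99220275878906, 226.49378967285156), 76.0604476928711)
[[386.3921 160.998 ]
 [606.2157 106.4361]
 [660.8977 326.7435]
 [441.0741 381.3054]]
wrist [  189   137   145   136 17637]
((521.6656494140625, 247.70896911621094), (221.61669921875, 222.30126953125), 75.88510131835938)
[[386.8483 167.3521]
 [602.438  113.1401]
 [656.483  328.0659]
 [440.8933 382.2779]]
```

```bash
python3 -c "
from h import *
plan([(.52,-.1,.33,180,.092)])"
```

```text
[-0.416, -0.796, 0.044, 0.0, -0.001, -0.356, 1.0] rows needed 7.2
```

Emit:
{"fn": "arm_command", "kwargs": {"rows": [-0.416, -0.796, 0.044, 0, 0, -0.356, 1, -0.416, -0.796, 0.044, 0, 0, -0.356, 1, -0.416, -0.796, 0.044, 0, 0, -0.356, 1, -0.416, -0.796, 0.044, 0, 0, -0.356, 1, -0.416, -0.796, 0.044, 0, 0, -0.356, 1, -0.416, -0.796, 0.044, 0, 0, -0.356, 1, -0.416, -0.796, 0.044, 0, 0, -0.356, 1, -0.416, -0.796, 0.044, 0, 0, -0.356, 1]}}

```text
time_s: 2.55
tool_pos: [0.5205, -0.1021, 0.3291]
ee_rot: [180.0, -0.1, 180.0]
wrist_force: [-0.5, 0.6, -0.4]
opening: 0.0919
gripper_force: 0.0
```

```bash
python3 - <<'E'
from h import *
np.set_printoptions(precision=3,suppress=True)
s=get_state();print(s['time_s'],s['tool_pos'],s['ee_rot'])
T=camera_info('wrist');save('wrist','w2')
H=dict(zoom_lens=.09,prime_lens=.044,flash=.038,battery=.022,travel_cup=.084,clip_tin=.042)
for n in H:
    for r in place_of('wrist',n): print(n,np.round(r['pixel'],1),round(r['conf'],2),at(T,r['pixel'],0))
for n in ('flash','battery'):
    for r in regions_of('wrist',n):
        ct=np.argwhere(r['pixels'])[:,::-1]
        P=np.array([at(T,p,H[n])[:2]*1000 for p in ct],np.float32)
        print(n,r['pixel'],cv2.minAreaRect(P))
E
```

```text
2.55 [ 0.52  -0.102  0.329] [179.993  -0.103 179.964]
zoom_lens [221.8 131.4] 0.94 [ 0.471 -0.152  0.   ]
zoom_lens [237.   57.3] 0.77 [ 0.36  -0.126  0.   ]
zoom_lens [171.4  24.1] 0.63 [ 0.314 -0.224  0.   ]
prime_lens [215.7 195.5] 0.69 [ 0.579 -0.166  0.   ]
flash [322.5 270.5] 0.92 [0.721 0.025 0.   ]
flash [220.6 272.1] 0.88 [ 0.724 -0.161  0.   ]
flash [297.3 202.5] 0.63 [ 0.592 -0.025  0.   ]
flash [444.3 124.1] 0.46 [0.46  0.208 0.   ]
battery [308.7 121.2] 0.74 [ 0.455 -0.012  0.   ]
travel_cup [ 63.5 132.8] 0.66 [ 0.473 -0.41   0.   ]
clip_tin [148.1 198.7] 0.6 [ 0.585 -0.282  0.   ]
clip_tin [297.6 200.1] 0.44 [ 0.587 -0.025  0.   ]
flash [220.4, 270.5] ((700.3970336914062, -158.81231689453125), (70.07682037353516, 65.58192443847656), 35.58271408081055)
flash [322.7, 268.6] ((700.2715454101562, 9.588153839111328), (70.08283996582031, 56.825565338134766), 34.86073303222656)
flash [297.9, 206.7] ((588.5035400390625, -30.297744750976562), (60.59859085083008, 84.05900573730469), 77.5615463256836)
battery [311.1, 122.8] ((456.5704040527344, -16.46786117553711), (35.390689849853516, 54.16501998901367), 10.120257377624512)
```

View pics/w2.png

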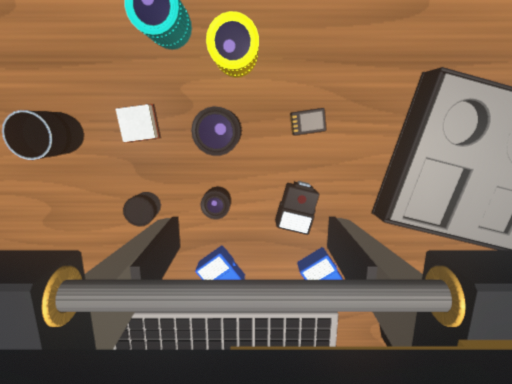

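```bash
python3 -c "
from h import *
plan([(.591,-.028,.20,167.6,.092)])"
```

```text
[-0.176, 0.177, 0.327, 0.0, 0.0, 0.278, 1.0] rows needed 3.3
```

Emit:
{"fn": "arm_command", "kwargs": {"rows": [-0.176, 0.185, 0.322, 0, 0, 0.275, 1, -0.176, 0.185, 0.322, 0, 0, 0.275, 1, -0.176, 0.185, 0.322, 0, 0, 0.275, 1, -0.176, 0.185, 0.322, 0, 0, 0.275, 1, -0.176, 0.185, 0.322, 0, 0, 0.275, 1, -0.176, 0.185, 0.322, 0, 0, 0.275, 1, -0.176, 0.185, 0.322, 0, 0, 0.275, 1, -0.176, 0.185, 0.322, 0, 0, 0.275, 1]}}

```text
time_s: 3.8
tool_pos: [0.5917, -0.0275, 0.2039]
ee_rot: [-180.0, 0.2, 167.6]
wrist_force: [-0.9, 1.0, -0.5]
opening: 0.0916
gripper_force: 0.0
```

```bash
cat > look.py <<'E'
from h import *
import sys
np.set_printoptions(precision=4,suppress=True)
H=dict(zoom_lens=.09,prime_lens=.044,flash=.038,battery=.022)
n=sys.argv[1]; s=get_state();print(s['time_s'],s['tool_pos'],s['ee_rot'])
T=camera_info('wrist');save('wrist',sys.argv[2])
for r in place_of('wrist',n): print('place',np.round(r['pixel'],1),round(r['conf'],2),at(T,r['pixel'],0))
for r in regions_of('wrist',n):
    P=np.array([at(T,p,H[n])[:2]*1000 for p in np.argwhere(r['pixels'])[:,::-1]],np.float32)
    print('region',r['pixel'],cv2.minAreaRect(P),cv2.minEnclosingCircle(P))
E
python3 look.py flash w3
```

```text
3.8 [ 0.5917 -0.0275  0.2039] [-179.9832    0.2115  167.5658]
place [179.8 282.2] 0.82 [ 0.7175 -0.158   0.    ]
place [311.6 258.3] 0.81 [0.7211 0.0253 0.    ]
place [255.8 173.7] 0.73 [ 0.5918 -0.0233  0.    ]
region [253.3, 178.3] ((590.4801635742188, -26.41338348388672), (56.29544448852539, 81.15144348144531), 75.71978759765625) ((593.73681640625, -28.53546905517578), 44.56744384765625)
region [306.1, 260.8] ((707.6780395507812, 15.788734436035156), (83.29693603515625, 59.55353546142578), 30.372512817382812) ((703.783447265625, 20.64986228942871), 43.92052459716797)
region [182.2, 279.5] ((708.4396362304688, -144.203369140625), (46.130645751953125, 87.77050018310547), 66.16107177734375) ((707.572265625, -145.83514404296875), 44.733604431152344)
```

View pics/w3.png

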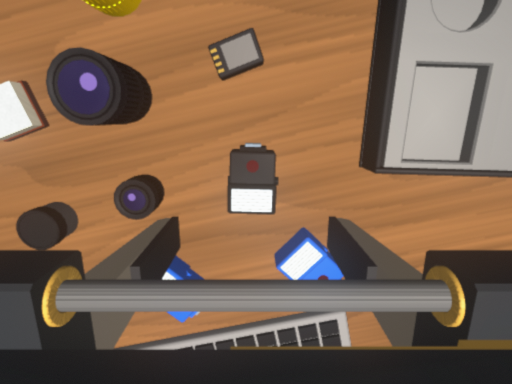

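```bash
python3 -c "
from h import *
plan([(.592,-.026,.035,166.6,.092)])"
```

```text
[-0.001, 0.003, 0.419, -0.0, 0.002, 0.022, 1.0] rows needed 3.4
```

Emit:
{"fn": "arm_command", "kwargs": {"rows": [0, 0.003, 0.3, 0, 0, 0.022, 1, 0, 0.003, 0.3, 0, 0, 0.022, 1, 0, 0.003, 0.3, 0, 0, 0.022, 1, 0, 0.003, 0.38, 0, 0, 0.022, 1, 0, 0.003, 0.41, 0, 0, 0.022, 1, 0, 0.003, 0.415, 0, 0, 0.022, 1, 0, 0.003, 0.415, 0, 0, 0.022, 1, 0, 0.003, 0.415, 0, 0, 0.022, 1]}}

```text
time_s: 4.75
tool_pos: [0.5928, -0.0256, 0.0376]
ee_rot: [-180.0, 0.2, 166.6]
wrist_force: [0.7, 0.1, 0.0]
opening: 0.092
gripper_force: 0.0
```

Emit:
{"fn": "arm_command", "kwargs": {"rows": [0, 0, 0.006, 0, 0, 0, 1, 0, 0, 0.006, 0, 0, 0, 0, 0, 0, 0.006, 0, 0, 0, 0, 0, 0, 0.006, 0, 0, 0, 0, 0, 0, 0.006, 0, 0, 0, 0, 0, 0, 0.006, 0, 0, 0, 0, 0, 0, 0.006, 0, 0, 0, 0, 0, 0, 0.006, 0, 0, 0, 0], "grip_force": 25}}

```text
time_s: 5.55
tool_pos: [0.5913, -0.0255, 0.0333]
ee_rot: [-180.0, 0.0, 166.6]
wrist_force: [-0.7, -1.3, 0.6]
opening: 0.0556
gripper_force: 25.0
```

Emit:
{"fn": "arm_command", "kwargs": {"rows": [0, 0, -0.125, 0, 0, 0, 0, 0, 0, -0.25, 0, 0, 0, 0, 0, 0, -0.375, 0, 0, 0, 0, 0.05, 0.12, -0.375, 0, 0, 0.013, 0, 0.0975, 0.242, -0.375, 0, 0, 0.013, 0, 0.145, 0.363, -0.375, 0, 0, 0.013, 0, 0.1925, 0.484, -0.375, 0, 0, 0.013, 0, 0.1925, 0.484, -0.375, 0, 0, 0.013, 0]}}

```text
time_s: 6.35
tool_pos: [0.5589, 0.1861, 0.1824]
ee_rot: [179.9, -0.1, 166.4]
wrist_force: [-0.9, -0.1, -2.1]
opening: 0.056
gripper_force: 25.0
```

```bash
python3 - <<'E'
from h import *
np.set_printoptions(precision=4,suppress=True)
save('wrist','w4')
for i in range(4):
    s=get_state();print(s['tool_pos'],s['ee_rot'],s['opening'],s['wrist_force']); snapshot('top')
E
```

```text
[0.5594 0.1848 0.1824] [179.9512  -0.1179 166.3254] 0.05555255853957515 [-0.624   0.7217 -2.7298]
[0.5601 0.1825 0.1825] [-179.9812   -0.0783  166.2366] 0.05591611055829673 [-0.547  -1.2467 -1.5193]
[0.5606 0.181  0.1826] [-179.9542   -0.0507  166.1317] 0.05583679798912539 [ 0.1726 -1.1152 -2.1765]
[0.561  0.1801 0.1827] [-179.9532   -0.0353  166.0367] 0.05577536348718372 [ 0.7805 -0.179  -2.7739]
```

View pics/w4.png

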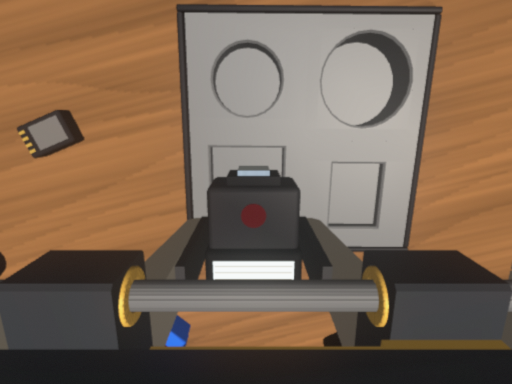

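Emit:
{"fn": "arm_command", "kwargs": {"rows": [-0.002, 0, 0.1, 0, 0, 0, 0, -0.002, 0, 0.18, 0, 0, 0, 0, -0.002, 0, 0.23, 0, 0, 0, 0, -0.002, 0, 0.26, 0, 0, 0, 0, -0.002, 0, 0.275, 0, 0, 0, 0, -0.002, 0, 0.282, 0, 0, 0, 0, -0.002, 0, 0.282, 0, 0, 0, 0, -0.002, 0, 0.282, 0, 0, 0, 0]}}

```text
time_s: 7.4
tool_pos: [0.5628, 0.1808, 0.0717]
ee_rot: [180.0, 0.1, 166.1]
wrist_force: [0.1, 0.4, -2.3]
opening: 0.056
gripper_force: 25.0
```

```bash
python3 - <<'E'
from h import *
np.set_printoptions(precision=4,suppress=True)
save('side','s5'); save('side','s5')
for i in range(3):
    s=get_state();print(s['tool_pos'],s['ee_rot'],s['opening'],s['wrist_force']); snapshot('top')
E
```

```text
[0.5626 0.1809 0.0714] [179.9652   0.099  166.0595] 0.055604271038891456 [-0.0079 -0.3357 -1.2894]
[0.5624 0.1809 0.0713] [179.9689   0.0831 166.0585] 0.05546143562586537 [ 0.0448  0.4186 -2.0239]
[0.5623 0.1808 0.0711] [179.9771   0.0622 166.0605] 0.055554317272047175 [-0.1416  0.3226 -2.2938]
```

View pics/s5.png

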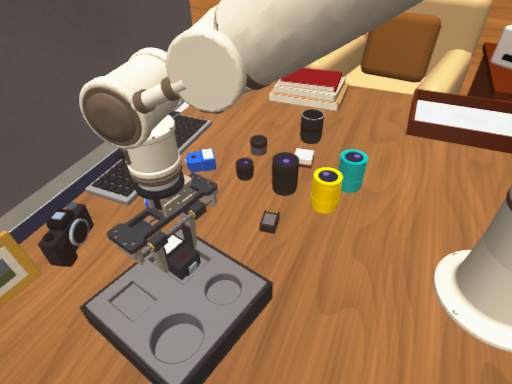

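Emit:
{"fn": "arm_command", "kwargs": {"rows": [0, 0, 0.003, 0, 0, 0, 0, 0, 0, 0.006, 0, 0, 0, 0, 0, 0, 0.006, 0, 0, 0, 0.3, 0, 0, 0.006, 0, 0, 0, 0.7, 0, 0, 0.006, 0, 0, 0, 0.7, 0, 0, 0.006, 0, 0, 0, 0.7, 0, 0, -0.1, 0, 0, 0, 0.7, 0, 0, -0.2, 0, 0, 0, 0.7]}}

```text
time_s: 8.45
tool_pos: [0.5608, 0.1806, 0.1503]
ee_rot: [-179.9, -0.2, 166.1]
wrist_force: [1.6, -0.2, 0.4]
opening: 0.0782
gripper_force: 0.0
```

```bash
python3 -c "
from h import *
plan([(.562,.181,.20,165,.092),(.457,-.016,.20,120,.092),(.457,-.016,.20,100,.092)])"
```

```text
[-0.002, 0.002, -0.124, -0.001, -0.004, 0.023, 1.0] rows needed 1.0
[0.126, -0.544, -0.0, 0.0, -0.0, 1.0, 1.0] rows needed 5.2
[0.0, 0.0, 0.0, 0.0, -0.0, 0.444, 1.0] rows needed 2.3
```

Emit:
{"fn": "arm_command", "kwargs": {"rows": [0.134, -0.54, -0.125, 0, 0, 1, 1, 0.134, -0.54, -0.125, 0, 0, 1, 1, 0.134, -0.54, -0.125, 0, 0, 1, 1, 0.134, -0.54, -0.125, 0, 0, 1, 1, 0.134, -0.54, -0.125, 0, 0, 1, 1, 0.134, -0.54, -0.125, 0, 0, 1, 1, 0.134, -0.54, -0.125, 0, 0, 1, 1, 0.134, -0.54, -0.125, 0, 0, 1, 1]}}

```text
time_s: 9.25
tool_pos: [0.4578, -0.0158, 0.2004]
ee_rot: [180.0, -0.0, 121.1]
wrist_force: [0.2, -0.4, 0.3]
opening: 0.0918
gripper_force: 0.0
```

Emit:
{"fn": "arm_command", "kwargs": {"rows": [0, 0, 0, 0, 0, 0.47, 1, 0, 0, 0, 0, 0, 0.47, 1, 0, 0, 0, 0, 0, 0.47, 1, 0, 0, 0, 0, 0, 0.47, 1, 0, 0, 0, 0, 0, 0.47, 1, 0, 0, 0, 0, 0, 0.47, 1, 0, 0, 0, 0, 0, 0.47, 1, 0, 0, 0, 0, 0, 0.47, 1]}}

```text
time_s: 10.05
tool_pos: [0.4578, -0.0159, 0.2004]
ee_rot: [180.0, 0.0, 99.9]
wrist_force: [0.1, 0.8, 0.3]
opening: 0.092
gripper_force: 0.0
```

```bash
python3 look.py battery w6; python3 -c "
from h import *
plan([(.457,-.016,.0275,100,.092)])"
```

```text
10.05 [ 0.4578 -0.0159  0.2004] [179.9999   0.0002  99.9405]
place [257.6 176.6] 0.64 [ 0.4637 -0.0155  0.    ]
region [251.6, 177.0] ((455.8316345214844, -14.80811882019043), (35.86166763305664, 52.629337310791016), 9.092028617858887) ((454.79144287109375, -15.053472518920898), 29.541790008544922)
[0.0, -0.002, 0.432, 0.0, 0.0, -0.002, 1.0] rows needed 3.5
```

View pics/w6.png

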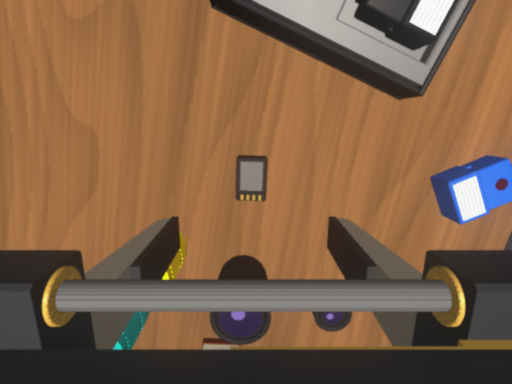

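Emit:
{"fn": "arm_command", "kwargs": {"rows": [0.003, -0.004, 0.125, 0, 0, 0.018, 1, 0.003, -0.004, 0.25, 0, 0, 0.018, 1, 0.003, -0.004, 0.36, 0, 0, 0.018, 1, 0.003, -0.004, 0.41, 0, 0, 0.018, 1, 0.003, -0.004, 0.43, 0, 0, 0.018, 1, 0.003, -0.004, 0.435, 0, 0, 0.018, 1, 0.003, -0.004, 0.435, 0, 0, 0.018, 1, 0.003, -0.004, 0.435, 0, 0, 0.018, 1]}}

```text
time_s: 11.0
tool_pos: [0.4575, -0.0155, 0.028]
ee_rot: [179.8, 0.1, 99.1]
wrist_force: [1.4, -0.0, 0.1]
opening: 0.0917
gripper_force: 0.0
```

Emit:
{"fn": "arm_command", "kwargs": {"rows": [0, 0, 0, 0, 0, 0, 0.3, 0, 0, 0, 0, 0, 0, -0.4, 0, 0, 0, 0, 0, 0, -0.4, 0, 0, 0, 0, 0, 0, -0.4, 0, 0, 0, 0, 0, 0, -0.4, 0, 0, 0, 0, 0, 0, -0.4, 0, 0, 0, 0, 0, 0, -0.4, 0, 0, 0, 0, 0, 0, -0.4], "grip_force": 20}}

```text
time_s: 11.8
tool_pos: [0.4559, -0.0151, 0.0264]
ee_rot: [-180.0, -0.0, 99.1]
wrist_force: [0.3, -0.2, 0.2]
opening: 0.0357
gripper_force: 20.0
```

```bash
python3 -c "
from h import *
plan([(.456,-.0151,.16,125,.0276),(.5887,.287,.16,166,.0276),(.5887,.287,.07,166,.0276)])"
```

```text
[-0.0, 0.0, -0.334, -0.0, -0.0, -0.576, -0.4] rows needed 3.0
[0.428, 0.705, 0.0, -0.0, 0.0, -0.911, -0.4] rows needed 6.6
[0.0, -0.0, 0.225, 0.0, 0.0, 0.0, -0.4] rows needed 1.8
```

Emit:
{"fn": "arm_command", "kwargs": {"rows": [0, 0, -0.12, 0, 0, 0, -0.4, 0, 0, -0.24, 0, 0, -0.1, -0.4, 0, 0, -0.334, 0, 0, -0.29, -0.4, 0, 0, -0.334, 0, 0, -0.48, -0.4, 0, 0, -0.334, 0, 0, -0.576, -0.4, 0, 0, -0.334, 0, 0, -0.576, -0.4, 0, 0, -0.334, 0, 0, -0.576, -0.4, 0, 0, -0.334, 0, 0, -0.576, -0.4]}}

```text
time_s: 12.6
tool_pos: [0.4557, -0.015, 0.1595]
ee_rot: [-180.0, -0.0, 124.9]
wrist_force: [1.0, 0.3, -1.4]
opening: 0.0357
gripper_force: 20.0
```

Emit:
{"fn": "arm_command", "kwargs": {"rows": [0.065, 0.1, 0, 0, 0, -0.14, -0.4, 0.13, 0.2, 0, 0, 0, -0.28, -0.4, 0.195, 0.305, 0, 0, 0, -0.42, -0.4, 0.26, 0.41, 0, 0, 0, -0.56, -0.4, 0.325, 0.515, 0, 0, 0, -0.7, -0.4, 0.39, 0.62, 0, 0, 0, -0.84, -0.4, 0.428, 0.705, 0, 0, 0, -0.911, -0.4, 0.428, 0.705, 0, 0, 0, -0.911, -0.4]}}

```text
time_s: 13.4
tool_pos: [0.5893, 0.2907, 0.1586]
ee_rot: [180.0, -0.0, 166.2]
wrist_force: [-1.2, -0.7, -0.2]
opening: 0.0356
gripper_force: 20.0
```

Emit:
{"fn": "arm_command", "kwargs": {"rows": [0, 0, 0, 0, 0, 0, -0.4, 0, 0, 0, 0, 0, 0, -0.4, 0, 0, 0.05, 0, 0, 0, -0.4, 0, 0, 0.1, 0, 0, 0, -0.4, 0, 0, 0.13, 0, 0, 0, -0.4, 0, 0, 0.13, 0, 0, 0, -0.4, 0, 0, 0.13, 0, 0, 0, -0.4, 0, 0, 0.13, 0, 0, 0, -0.4]}}

```text
time_s: 14.2
tool_pos: [0.5896, 0.2869, 0.1095]
ee_rot: [179.9, 0.1, 166.0]
wrist_force: [0.8, -0.5, -1.0]
opening: 0.0359
gripper_force: 20.0
```

```bash
python3 -c "
from h import *
save('wrist','w7')
plan([(.5887,.287,.0695,166,.0276)]);s=get_state();print(s['tool_pos'],s['ee_rot'],s['opening'])"
```

```text
[0.002, -0.001, 0.1, 0.001, 0.003, -0.0, -0.4] rows needed 0.8
[0.58959876 0.28704637 0.10951761] [1.79932982e+02 1.20794931e-01 1.65996426e+02] 0.03551937870507891
```

View pics/w7.png

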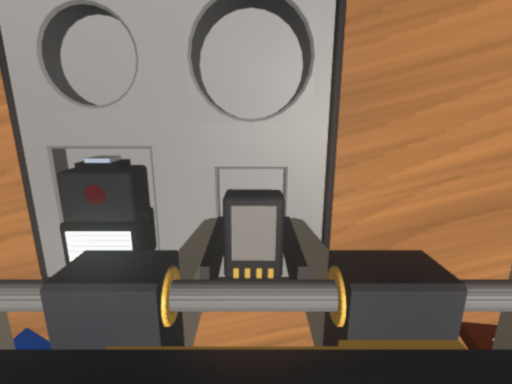

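Emit:
{"fn": "arm_command", "kwargs": {"rows": [0.002, -0.001, 0.05, 0, 0, 0, -0.4, 0.002, -0.001, 0.08, 0, 0, 0, -0.4, 0.002, -0.001, 0.095, 0, 0, 0, -0.4, 0.002, -0.001, 0.101, 0, 0, 0, -0.4, 0.002, -0.001, 0.101, 0, 0, 0, -0.4, 0.002, -0.001, 0.101, 0, 0, 0, -0.4, 0.002, -0.001, 0.101, 0, 0, 0, -0.4, 0.002, -0.001, 0.101, 0, 0, 0, -0.4]}}

```text
time_s: 15.05
tool_pos: [0.5881, 0.2869, 0.0683]
ee_rot: [180.0, 0.0, 166.0]
wrist_force: [-2.6, -0.5, 3.9]
opening: 0.0356
gripper_force: 20.0
```

Emit:
{"fn": "arm_command", "kwargs": {"rows": [0, 0, 0, 0, 0, 0, -0.1, 0, 0, 0, 0, 0, 0, 0.3, 0, 0, 0, 0, 0, 0, 0.3, 0, 0, 0, 0, 0, 0, 0.3, 0, 0, -0.1, 0, 0, 0, 0.3, 0, 0, -0.22, 0, 0, 0, 0.5, 0, 0, -0.34, 0, 0, 0, 1, 0, 0, -0.34, 0, 0, 0, 1]}}

```text
time_s: 15.85
tool_pos: [0.5922, 0.2881, 0.213]
ee_rot: [179.6, 0.8, 166.0]
wrist_force: [0.1, 0.3, 0.3]
opening: 0.0815
gripper_force: 0.0
```

```bash
python3 - <<'E'
from h import *
np.set_printoptions(precision=4,suppress=True)
T=camera_info('wrist');save('wrist','w8')
for n,h in (('flash',.072),('battery',.064)):
  for r in regions_of('wrist',n):
    P=np.array([at(T,p,h)[:2]*1000 for p in np.argwhere(r['pixels'])[:,::-1]],np.float32)
    print(n,r['pixel'],cv2.minAreaRect(P))
plan([(.58,-.167,.21,180,.092)]);s=get_state();print(s['tool_pos'],s['ee_rot'],s['opening'])
E
```

```text
flash [152.8, 178.0] ((562.564697265625, 186.82980346679688), (65.401123046875, 82.6177749633789), 75.69554138183594)
battery [250.7, 181.0] ((588.5310668945312, 288.2710876464844), (37.532676696777344, 55.71759033203125), 74.97992706298828)
[-0.256, -1.105, -0.017, -0.0, -0.001, -0.311, 1.0] rows needed 9.1
[0.5876 0.2867 0.203 ] [-179.9811   -0.0268  166.0088] 0.09157236040799131
```

View pics/w8.png

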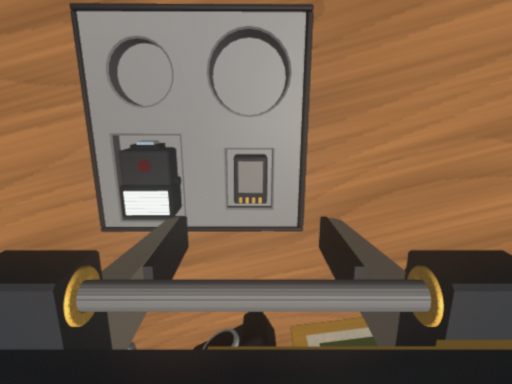

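Emit:
{"fn": "arm_command", "kwargs": {"rows": [-0.166, -0.718, -0.017, 0, 0, -0.311, 1, -0.166, -0.718, -0.017, 0, 0, -0.311, 1, -0.166, -0.718, -0.017, 0, 0, -0.311, 1, -0.166, -0.718, -0.017, 0, 0, -0.311, 1, -0.166, -0.718, -0.017, 0, 0, -0.311, 1, -0.166, -0.718, -0.017, 0, 0, -0.311, 1, -0.166, -0.718, -0.017, 0, 0, -0.311, 1, -0.166, -0.718, -0.017, 0, 0, -0.311, 1]}}

```text
time_s: 16.8
tool_pos: [0.5817, -0.0085, 0.2082]
ee_rot: [179.9, -0.2, 179.9]
wrist_force: [-0.6, 1.1, 0.1]
opening: 0.0918
gripper_force: 0.0
```

Emit:
{"fn": "arm_command", "kwargs": {"rows": [0.007, -0.397, 0, 0, 0, 0, 1, 0.007, -0.397, 0, 0, 0, 0, 1, 0.007, -0.397, 0, 0, 0, 0, 1, 0.007, -0.397, 0, 0, 0, 0, 1, 0.007, -0.397, 0, 0, 0, 0, 1, 0.007, -0.397, 0, 0, 0, 0, 1, 0.007, -0.397, 0, 0, 0, 0, 1, 0.007, -0.397, 0, 0, 0, 0, 1]}}

```text
time_s: 17.6
tool_pos: [0.5802, -0.165, 0.2103]
ee_rot: [180.0, -0.0, -179.9]
wrist_force: [0.5, 0.6, 0.7]
opening: 0.092
gripper_force: 0.0
```

```bash
python3 look.py prime_lens w9;
```

```text
17.6 [ 0.5802 -0.165   0.2103] [ 179.9777   -0.0114 -179.8645]
place [255.6 172.2] 0.83 [ 0.5781 -0.161   0.    ]
region [256.7, 178.4] ((581.9266967773438, -161.43905639648438), (47.71662139892578, 47.507720947265625), 45.24837875366211) ((581.4471435546875, -161.42938232421875), 25.01036834716797)
```

View pics/w9.png

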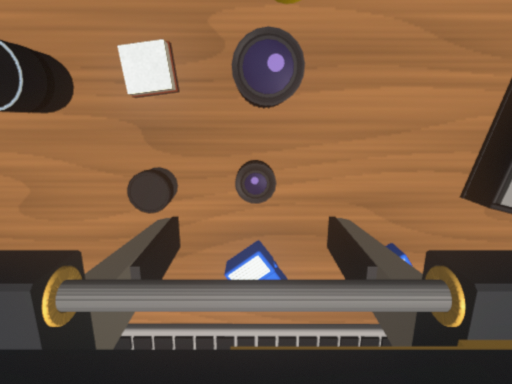

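Emit:
{"fn": "arm_command", "kwargs": {"rows": [-0.005, 0.009, 0.125, 0, 0, 0, 1, -0.005, 0.009, 0.25, 0, 0, 0, 1, -0.005, 0.009, 0.36, 0, 0, 0, 1, -0.005, 0.009, 0.4, 0, 0, 0, 1, -0.005, 0.009, 0.42, 0, 0, 0, 1, -0.005, 0.009, 0.428, 0, 0, 0, 1, -0.005, 0.009, 0.428, 0, 0, 0, 1, -0.005, 0.009, 0.428, 0, 0, 0, 1]}}

```text
time_s: 18.55
tool_pos: [0.5837, -0.164, 0.0415]
ee_rot: [-179.9, 0.2, -180.0]
wrist_force: [-0.1, -0.3, -0.3]
opening: 0.092
gripper_force: 0.0
```

Emit:
{"fn": "arm_command", "kwargs": {"rows": [0, 0, 0, 0, 0, 0, 0.5, 0, 0, 0, 0, 0, 0, 0.2, 0, 0, 0, 0, 0, 0, -0.15, 0, 0, 0, 0, 0, 0, -0.15, 0, 0, 0, 0, 0, 0, -0.15, 0, 0, 0, 0, 0, 0, -0.15, 0, 0, 0, 0, 0, 0, -0.15, 0, 0, 0, 0, 0, 0, -0.15], "grip_force": 25}}

```text
time_s: 19.35
tool_pos: [0.582, -0.1631, 0.0392]
ee_rot: [180.0, -0.0, -180.0]
wrist_force: [-0.4, 0.1, 0.6]
opening: 0.0473
gripper_force: 25.0
```

```bash
python3 -c "
from h import *
s=get_state();p=s['tool_pos'];print(p,s['ee_rot'],s['opening'])
plan([(*p[:2],.16,180,.039),(.4553,.207,.16,166,.039),(.4553,.207,.070,166,.039)])"
```

```text
[ 0.58199602 -0.16314036  0.03916176] [ 1.79995301e+02 -8.80897465e-03 -1.79995295e+02] 0.04728300729430057
[0.0, 0.0, -0.302, 0.0, -0.0, 0.0, -0.152] rows needed 2.4
[0.317, 0.925, 0.0, -0.0, -0.0, 0.311, -0.152] rows needed 7.8
[0.0, -0.0, 0.225, 0.0, 0.0, 0.0, -0.152] rows needed 1.8
```

Emit:
{"fn": "arm_command", "kwargs": {"rows": [0, 0, -0.08, 0, 0, 0, -0.15, 0, 0, -0.18, 0, 0, 0, -0.15, 0, 0, -0.27, 0, 0, 0, -0.15, 0, 0, -0.302, 0, 0, 0, -0.15, 0, 0, -0.302, 0, 0, 0, -0.15, 0, 0, -0.302, 0, 0, 0, -0.15, 0.03, 0.08, -0.302, 0, 0, 0, -0.15, 0.063, 0.185, -0.302, 0, 0, 0.05, -0.15]}}

```text
time_s: 20.15
tool_pos: [0.5551, -0.0892, 0.1568]
ee_rot: [179.9, -0.3, 177.5]
wrist_force: [0.2, 0.8, -0.4]
opening: 0.0472
gripper_force: 25.0
```

Emit:
{"fn": "arm_command", "kwargs": {"rows": [0.035, 0.1, 0, 0, 0, 0.04, -0.15, 0.07, 0.205, 0, 0, 0, 0.08, -0.15, 0.105, 0.31, 0, 0, 0, 0.12, -0.15, 0.14, 0.415, 0, 0, 0, 0.16, -0.15, 0.175, 0.52, 0, 0, 0, 0.2, -0.15, 0.21, 0.62, 0, 0, 0, 0.24, -0.15, 0.245, 0.71, 0, 0, 0, 0.26, -0.15, 0.254, 0.738, 0, 0, 0, 0.26, -0.15]}}

```text
time_s: 20.95
tool_pos: [0.4636, 0.2122, 0.1571]
ee_rot: [-179.9, -0.3, 166.2]
wrist_force: [0.3, 0.8, -2.5]
opening: 0.0472
gripper_force: 25.0
```

Emit:
{"fn": "arm_command", "kwargs": {"rows": [0, 0, 0, 0, 0, 0, -0.15, 0, 0, 0, 0, 0, 0, -0.15, 0, 0, 0, 0, 0, 0, -0.15, 0, 0, 0, 0, 0, 0, -0.15, 0, 0, 0.04, 0, 0, 0, -0.15, 0, 0, 0.08, 0, 0, 0, -0.15, 0, 0, 0.11, 0, 0, 0, -0.15, 0, 0, 0.11, 0, 0, 0, -0.15]}}

```text
time_s: 21.75
tool_pos: [0.4657, 0.209, 0.1141]
ee_rot: [-179.9, -0.2, 166.0]
wrist_force: [0.3, 0.4, -1.9]
opening: 0.048
gripper_force: 25.0
```

```bash
python3 -c "
from h import *
save('wrist','w10')
s=get_state();p=s['tool_pos'];print(p,s['ee_rot'],s['opening'])
plan([(.4553,.207,.070,166,.039)])"
```

```text
[0.46643933 0.20924912 0.11528823] [-1.79954088e+02 -9.84442027e-02  1.66010793e+02] 0.047479026130989234
[0.025, -0.012, 0.113, -0.001, -0.002, 0.0, -0.152] rows needed 0.9
```

View pics/w10.png

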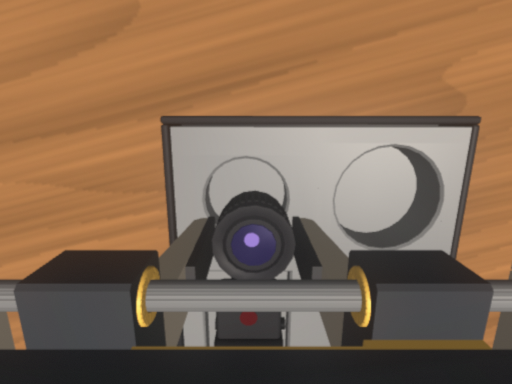

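Emit:
{"fn": "arm_command", "kwargs": {"rows": [0.015, -0.006, 0, 0, 0, 0, -0.15, 0.026, -0.012, 0, 0, 0, 0, -0.15, 0.026, -0.012, 0.03, 0, 0, 0, -0.15, 0.026, -0.012, 0.06, 0, 0, 0, -0.15, 0.026, -0.012, 0.085, 0, 0, 0, -0.15, 0.026, -0.012, 0.1, 0, 0, 0, -0.15, 0.026, -0.012, 0.105, 0, 0, 0, -0.15, 0.026, -0.012, 0.105, 0, 0, 0, -0.15]}}

```text
time_s: 22.6
tool_pos: [0.4555, 0.2076, 0.0736]
ee_rot: [-180.0, -0.0, 166.1]
wrist_force: [0.5, 0.6, -0.8]
opening: 0.0474
gripper_force: 25.0
```

Emit:
{"fn": "arm_command", "kwargs": {"rows": [0, 0, 0, 0, 0, 0, -0.15, 0, 0, 0, 0, 0, 0, -0.15, 0, 0, 0.003, 0, 0, 0, -0.15, 0, 0, 0.006, 0, 0, 0, -0.15, 0, 0, 0.008, 0, 0, 0, -0.15, 0, 0, 0.009, 0, 0, 0, -0.15, 0, 0, 0.009, 0, 0, 0, -0.15, 0, 0, 0.009, 0, 0, 0, -0.15]}}

```text
time_s: 23.4
tool_pos: [0.4556, 0.2076, 0.0704]
ee_rot: [-180.0, -0.0, 166.1]
wrist_force: [0.3, 0.3, -0.8]
opening: 0.0475
gripper_force: 25.0
```

Emit:
{"fn": "arm_command", "kwargs": {"rows": [0, 0, 0.003, 0, 0, 0, -0.15, 0, 0, 0.003, 0, 0, 0, -0.15, 0, 0, 0.003, 0, 0, 0, 0.1, 0, 0, 0.003, 0, 0, 0, 0.4, 0, 0, 0.003, 0, 0, 0, 0.5, 0, 0, 0.003, 0, 0, 0, 0.5, 0, 0, -0.06, 0, 0, 0, 0.5, 0, 0, -0.15, 0, 0, 0, 0.5]}}

```text
time_s: 24.2
tool_pos: [0.4537, 0.2072, 0.129]
ee_rot: [-179.9, -0.3, 166.0]
wrist_force: [0.2, -0.1, 0.1]
opening: 0.0688
gripper_force: 0.0
```

```bash
python3 -c "
from h import *
s=get_state();p=s['tool_pos'];print(p,s['ee_rot'],s['opening'])
plan([(.46,.15,.24,175,.092),(.466,-.15,.24,180,.092)])"
```

```text
[0.4536766  0.20719371 0.12904943] [-179.87073165   -0.27805136  166.0465713 ] 0.06876381290575696
[-0.048, -0.136, -0.277, -0.002, -0.006, -0.199, 1.0] rows needed 2.5
[-0.08, -0.746, -0.0, 0.0, 0.0, -0.111, 1.0] rows needed 6.0
```

Emit:
{"fn": "arm_command", "kwargs": {"rows": [0, 0, -0.12, 0, 0, 0, 1, -0.048, -0.136, -0.28, 0, 0, -0.199, 1, -0.048, -0.136, -0.28, 0, 0, -0.199, 1, -0.048, -0.136, -0.28, 0, 0, -0.199, 1, -0.048, -0.136, -0.28, 0, 0, -0.199, 1, -0.048, -0.136, -0.28, 0, 0, -0.199, 1, -0.048, -0.136, -0.28, 0, 0, -0.199, 1, -0.048, -0.136, -0.28, 0, 0, -0.199, 1]}}

```text
time_s: 25.0
tool_pos: [0.4603, 0.1508, 0.241]
ee_rot: [-180.0, -0.2, 175.1]
wrist_force: [-0.8, 0.1, -0.3]
opening: 0.0919
gripper_force: 0.0
```

Emit:
{"fn": "arm_command", "kwargs": {"rows": [-0.08, -0.746, 0, 0, 0, -0.111, 1, -0.08, -0.746, 0, 0, 0, -0.111, 1, -0.08, -0.746, 0, 0, 0, -0.111, 1, -0.08, -0.746, 0, 0, 0, -0.111, 1, -0.08, -0.746, 0, 0, 0, -0.111, 1, -0.08, -0.746, 0, 0, 0, -0.111, 1, -0.08, -0.746, 0, 0, 0, -0.111, 1, -0.08, -0.746, 0, 0, 0, -0.111, 1]}}

```text
time_s: 25.8
tool_pos: [0.4668, -0.1501, 0.2417]
ee_rot: [179.9, -0.1, 179.9]
wrist_force: [-0.9, -0.0, 0.2]
opening: 0.0917
gripper_force: 0.0
```

```bash
python3 look.py zoom_lens w11;
```

```text
25.8 [ 0.4668 -0.1501  0.2417] [179.9217  -0.0724 179.8882]
place [251.7 172. ] 0.92 [ 0.4696 -0.151   0.    ]
place [269.8  87.2] 0.69 [ 0.359  -0.1273  0.    ]
place [191.9  53.7] 0.63 [ 0.3189 -0.2256  0.    ]
region [249.1, 183.0] ((466.4575500488281, -151.069091796875), (66.26353454589844, 66.95784759521484), 45.21083068847656) ((464.3791198730469, -152.84873962402344), 35.988067626953125)
region [278.0, 77.7] ((359.08294677734375, -127.01417541503906), (63.503135681152344, 65.40083312988281), 34.48974609375) ((359.26727294921875, -126.71015167236328), 33.513519287109375)
region [179.0, 39.5] ((325.6045837402344, -219.26181030273438), (72.59454345703125, 69.42955780029297), 89.87135314941406) ((324.1667785644531, -218.00477600097656), 40.138919830322266)
```

View pics/w11.png

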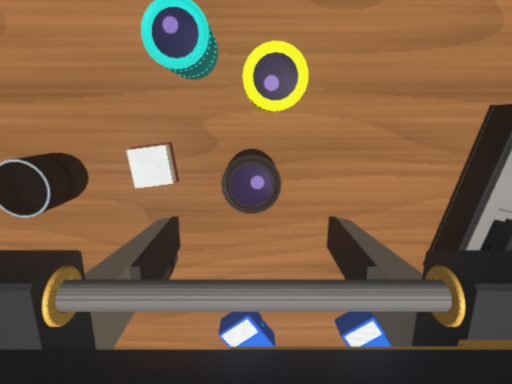

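Emit:
{"fn": "arm_command", "kwargs": {"rows": [0, -0.002, 0.1, 0, 0, 0, 1, 0, -0.002, 0.2, 0, 0, 0, 1, 0, -0.002, 0.3, 0, 0, 0, 1, 0, -0.002, 0.39, 0, 0, 0, 1, 0, -0.002, 0.44, 0, 0, 0, 1, 0, -0.002, 0.46, 0, 0, 0, 1, 0, -0.002, 0.464, 0, 0, 0, 1, 0, -0.002, 0.464, 0, 0, 0, 1]}}

```text
time_s: 26.75
tool_pos: [0.468, -0.1505, 0.0579]
ee_rot: [-179.9, 0.1, -179.9]
wrist_force: [-0.3, -0.1, 1.4]
opening: 0.0921
gripper_force: 0.0
```

Emit:
{"fn": "arm_command", "kwargs": {"rows": [0, 0, 0, 0, 0, 0, 0.7, 0, 0, 0, 0, 0, 0, 0.5, 0, 0, 0, 0, 0, 0, 0.25, 0, 0, 0, 0, 0, 0, 0.25, 0, 0, 0, 0, 0, 0, 0.25, 0, 0, 0, 0, 0, 0, 0.25, 0, 0, 0, 0, 0, 0, 0.25, 0, 0, 0, 0, 0, 0, 0.25], "grip_force": 30}}

```text
time_s: 27.55
tool_pos: [0.4676, -0.1513, 0.0575]
ee_rot: [-179.9, 0.1, -180.0]
wrist_force: [-0.5, -1.4, 5.6]
opening: 0.0657
gripper_force: 30.0
```

```bash
python3 -c "
from h import *
s=get_state();p=s['tool_pos'];print(p,s['ee_rot'],s['opening'])
plan([(*p[:2],.20,180,.0575),(.472,.08,.20,173,.0575),(.482,.3137,.20,166,.0575)])"
```

```text
[ 0.46763715 -0.15125533  0.05752561] [-1.79935816e+02  6.16810460e-02 -1.79995717e+02] 0.06569930664179405
[-0.0, -0.0, -0.356, -0.001, 0.001, 0.0, 0.25] rows needed 2.8
[-0.011, 0.578, 0.0, 0.0, -0.0, 0.156, 0.25] rows needed 4.6
[0.046, 0.583, 0.0, -0.0, -0.0, 0.156, 0.25] rows needed 4.7
```

Emit:
{"fn": "arm_command", "kwargs": {"rows": [0, 0, -0.06, 0, 0, 0, 0.25, 0, 0, -0.16, 0, 0, 0, 0.25, 0, 0, -0.26, 0, 0, 0, 0.25, 0, 0, -0.34, 0, 0, 0, 0.25, 0, 0, -0.356, 0, 0, 0, 0.25, 0, 0, -0.356, 0, 0, 0, 0.25, 0, 0, -0.356, 0, 0, 0, 0.25, 0, 0, -0.356, 0, 0, 0, 0.25]}}

```text
time_s: 28.35
tool_pos: [0.4657, -0.1498, 0.1965]
ee_rot: [179.8, -0.2, 180.0]
wrist_force: [0.6, 0.2, -2.7]
opening: 0.0652
gripper_force: 30.0
```

Emit:
{"fn": "arm_command", "kwargs": {"rows": [0, 0.06, 0, 0, 0, 0.02, 0.25, -0.002, 0.16, 0, 0, 0, 0.04, 0.25, -0.004, 0.26, 0, 0, 0, 0.07, 0.25, -0.006, 0.36, 0, 0, 0, 0.1, 0.25, -0.008, 0.46, 0, 0, 0, 0.13, 0.25, -0.011, 0.55, 0, 0, 0, 0.156, 0.25, -0.011, 0.578, 0, 0, 0, 0.156, 0.25, -0.011, 0.578, 0, 0, 0, 0.156, 0.25]}}

```text
time_s: 29.15
tool_pos: [0.4706, 0.0816, 0.1978]
ee_rot: [-180.0, -0.1, 173.2]
wrist_force: [-0.5, 0.3, -2.9]
opening: 0.0659
gripper_force: 30.0
```

Emit:
{"fn": "arm_command", "kwargs": {"rows": [0.005, 0.06, 0, 0, 0, 0.02, 0.25, 0.012, 0.16, 0, 0, 0, 0.04, 0.25, 0.02, 0.26, 0, 0, 0, 0.07, 0.25, 0.028, 0.36, 0, 0, 0, 0.1, 0.25, 0.036, 0.46, 0, 0, 0, 0.13, 0.25, 0.043, 0.55, 0, 0, 0, 0.156, 0.25, 0.046, 0.583, 0, 0, 0, 0.156, 0.25, 0.046, 0.583, 0, 0, 0, 0.156, 0.25]}}

```text
time_s: 29.95
tool_pos: [0.4819, 0.3141, 0.1984]
ee_rot: [-179.9, -0.0, 166.0]
wrist_force: [-0.1, -0.2, -1.8]
opening: 0.0657
gripper_force: 30.0
```

Emit:
{"fn": "arm_command", "kwargs": {"rows": [0, 0, 0, 0, 0, 0, 0.25, 0, 0, 0, 0, 0, 0, 0.25, 0, 0, 0.05, 0, 0, 0, 0.25, 0, 0, 0.1, 0, 0, 0, 0.25, 0, 0, 0.15, 0, 0, 0, 0.25, 0, 0, 0.18, 0, 0, 0, 0.25, 0, 0, 0.18, 0, 0, 0, 0.25, 0, 0, 0.18, 0, 0, 0, 0.25]}}

```text
time_s: 30.75
tool_pos: [0.4822, 0.3139, 0.1279]
ee_rot: [180.0, 0.0, 165.9]
wrist_force: [-0.4, -0.2, -2.5]
opening: 0.0658
gripper_force: 30.0
```

```bash
python3 -c "
from h import *
save('wrist','w12');save('side','s12')
s=get_state();p=s['tool_pos'];print(p,s['ee_rot'],s['opening'])
plan([(.482,.3137,.0745,166,.0575)])"
```

```text
[0.48265879 0.31438666 0.12865675] [1.79922470e+02 1.17333010e-01 1.65949952e+02] 0.06520607586700779
[0.001, -0.002, 0.135, 0.002, 0.003, -0.001, 0.25] rows needed 1.1
```

View pics/w12.png

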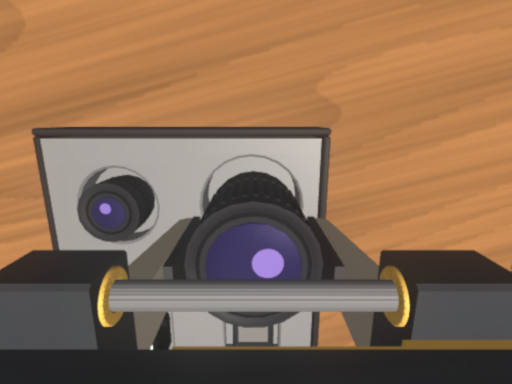

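Emit:
{"fn": "arm_command", "kwargs": {"rows": [0.001, -0.001, 0.02, 0, 0, 0, 0.25, 0.001, -0.001, 0.045, 0, 0, 0, 0.25, 0.001, -0.001, 0.07, 0, 0, 0, 0.25, 0.001, -0.001, 0.095, 0, 0, 0, 0.25, 0.001, -0.001, 0.115, 0, 0, 0, 0.25, 0.001, -0.001, 0.122, 0, 0, 0, 0.25, 0.001, -0.001, 0.125, 0, 0, 0, 0.25, 0.001, -0.001, 0.125, 0, 0, 0, 0.25]}}

```text
time_s: 31.65
tool_pos: [0.4814, 0.314, 0.0773]
ee_rot: [180.0, 0.0, 166.0]
wrist_force: [-0.1, 0.4, -2.0]
opening: 0.0657
gripper_force: 30.0
```

Emit:
{"fn": "arm_command", "kwargs": {"rows": [0, 0, 0, 0, 0, 0, 0.25, 0, 0, 0.002, 0, 0, 0, 0.25, 0, 0, 0.004, 0, 0, 0, 0.25, 0, 0, 0.006, 0, 0, 0, 0.25, 0, 0, 0.008, 0, 0, 0, 0.25, 0, 0, 0.008, 0, 0, 0, 0.25, 0, 0, 0.008, 0, 0, 0, 0.25, 0, 0, 0.008, 0, 0, 0, 0.25]}}

```text
time_s: 32.45
tool_pos: [0.4812, 0.314, 0.074]
ee_rot: [180.0, 0.0, 166.0]
wrist_force: [-0.2, -0.1, -2.8]
opening: 0.0654
gripper_force: 30.0
```

Down another ~1 mm, then release and retreat.

Emit:
{"fn": "arm_command", "kwargs": {"rows": [0, 0, 0.002, 0, 0, 0, 0.25, 0, 0, 0.003, 0, 0, 0, 0.25, 0, 0, 0.003, 0, 0, 0, 0.25, 0, 0, 0.003, 0, 0, 0, 0.5, 0, 0, 0.003, 0, 0, 0, 0.75, 0, 0, 0.003, 0, 0, 0, 0.75, 0, 0, 0.003, 0, 0, 0, 0.75, 0, 0, -0.03, 0, 0, 0, 0.75]}}

```text
time_s: 33.25
tool_pos: [0.4797, 0.3133, 0.0845]
ee_rot: [-179.9, -0.2, 166.0]
wrist_force: [0.8, 0.2, -0.7]
opening: 0.0805
gripper_force: 0.0
```

Emit:
{"fn": "arm_command", "kwargs": {"rows": [0, 0, -0.1, 0, 0, 0, 0.75, 0, 0, -0.2, 0, 0, 0, 0.75, 0, 0, -0.3, 0, 0, 0, 0.75, 0, 0, -0.4, 0, 0, 0, 0.75, 0, 0, -0.5, 0, 0, 0, 0.75, 0, 0, -0.5, 0, 0, 0, 0.75, 0, 0, -0.5, 0, 0, 0, 0.75, 0, 0, -0.5, 0, 0, 0, 0.75]}}

```text
time_s: 34.05
tool_pos: [0.4805, 0.3137, 0.2847]
ee_rot: [-179.9, -0.1, 166.0]
wrist_force: [-0.4, -0.2, -0.1]
opening: 0.0806
gripper_force: 0.0
```

```bash
python3 - <<'E'
from h import *
np.set_printoptions(precision=4,suppress=True)
T=camera_info('wrist');save('wrist','w13');S=save('side','s13')
for n,h in (('flash',.034),('battery',.042),('prime_lens',.030),('zoom_lens',.016)):
  for r in place_of('wrist',n): print(n,r['pixel'],r['conf'],at(T,r['pixel'],h))
w=cv2.imread('pics/w13.png'); s=cv2.imread('pics/s13.png')
cv2.imwrite('pics/c13.png',np.vstack([cv2.resize(w[:280],(548,300)),cv2.resize(s[100:384,0:512],(548,300))]))
print(get_state()['tool_pos'])
E
```

```text
flash [181.0, 244.6] 0.87 [0.5653 0.1811 0.034 ]
flash [126.2, 333.8] 0.5 [0.6934 0.0473 0.034 ]
battery [255.3, 247.6] 0.8 [0.5935 0.2891 0.042 ]
prime_lens [175.6, 168.9] 0.96 [0.4541 0.2071 0.03  ]
prime_lens [254.9, 238.6] 0.38 [0.5845 0.2908 0.03  ]
zoom_lens [255.9, 168.6] 0.95 [0.4836 0.3175 0.016 ]
[0.4809 0.3138 0.2851]
```

View pics/c13.png

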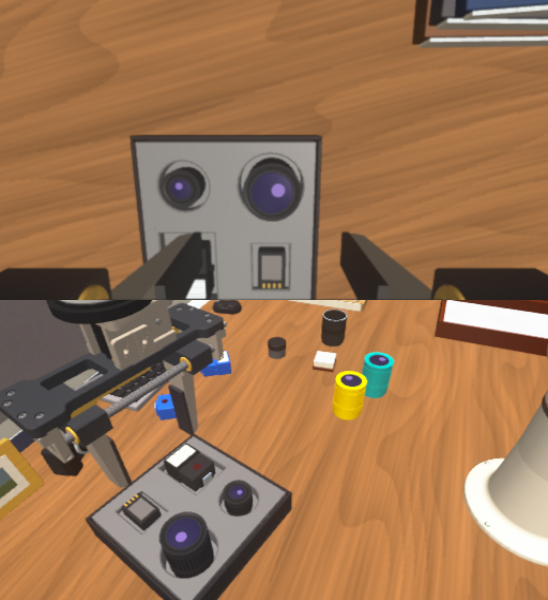

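```bash
python3 -c "
from rig import *
print(close_job())"
```

```text
the job is handed in; nothing more can be done
None
```

The job is handed in: both lenses, the flash and the battery look seated in their own pockets, within about 5 mm of centre in the last images. The cup and tin were left standing. The arm finished at about 34 s, but the hand-in returned no pass or fail.

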